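Index a flange tooth by tooth, lock it and swing in the drill bush

TASK

The flange on the hand-indexed drilling fixture has one hole still to drill: the centre-punched spot with a scribed circle, the only place on the bolt circle without a hole. Work the fixture's ratchet lever back and forth until that spot stands at the pointer, push the locking bolt fully home, and swing the bush arm in against its stop so that its drill bush stands right over the spot. Turn the work only with the lever: do not push on the flange or the plate under it.

Things in the scene. Friction and masses are not known exactly. Their poses are not given: they have to be found in the camera images.
- index_fixture: Grey cast drilling fixture bolted to the bench: round base 268 mm across, 28 mm high. Origin: centre of its underside, on the vertical spindle; z up, x away from the robot at yaw 0. Angles counterclockwise from x: pointer and drilling station 90 deg, locking bolt 180 deg, bush-arm post at x 72, y 120 mm, ratchet lever from -127 (rest) to -91 deg (forward).
- index_plate: All that turns on the spindle: 12-tooth ratchet wheel (210 mm across), notched plate (190 mm, top z 72 mm) and clamped flange (160 mm, top z 92 mm; nut to z 120) with 11 holes and one blank spot on a 128 mm circle. Origin on the axis at bench height; y points to the blank. Turns only counterclockwise from above (drag 0.4 N m; a pawl stops return): 30 deg a tooth. Do not touch.
- punch_mark (a point): The punched blank spot on the flange's top face, 64 mm from the spindle axis, z 92 mm; turns with the index plate. If it overshoots, it has to go all the way round again.
- station (a point): Fixed point where the blank spot has to stand: 64 mm from the spindle axis, in line with the pointer's tip, z 92 mm. The spot starts 43 to 115 deg short of it, maybe between two index positions: then the first stroke advances it by less than a tooth.
- stroke_lever (a joint): Ratchet lever angle about the spindle, rad: 0 rest stop, 0.628 forward stop, counterclockwise from above. Forward, its pawl pushes the wheel; back, it clicks over a tooth. A stroke to the forward stop brings the plate to the next index position, never more than one tooth. It must come back below 0.05 for the pawl to catch the next tooth. Stays where left (drag 0.12 N m).
- lever_grip (a point): Centre of the ratchet lever's upright black handle, 165 mm from the spindle axis, z 106 mm: a barrel of 23 mm diameter, z 70 to 128 mm, 75 mm clear of the flange. It may turn in the grip.
- lock_bolt (a joint): Travel of the locking bolt, m: 0 drawn out (as it starts), 0.014 fully home with its wedge nose in a notch of the plate's rim. Slides toward the spindle, stays where left (drag 3 N), passes 0.006 only when a notch stands before it; the wedge draws the plate the last degree into place.
- bolt_knob (a point): Centre of the locking bolt's upright black knob, z 112 mm: 21 mm diameter, z 97 to 129 mm, over a guide block whose top is at z 82 mm; 150 mm from the spindle axis with the bolt out, 136 mm when home.
- bush_arm (a joint): Bush arm angle about its vertical post, rad: 0 swung in against its stop, bush over the station; grows as it swings out, clockwise from above, to 1.35. Stays where left (drag 0.1 N m). It passes 6 mm above the flange.
- bush (a point): Centre of the lower mouth of the drill bush in the bush arm (steel tube, 21 mm outside, 10 mm bore), 91 mm from the post, z 98 mm.
- swing_knob (a point): Centre of the upright black knob near the end of the bush arm, 127 mm from the post's axis in line with the bush, z 151 mm: 21 mm diameter, z 136 to 168 mm; the arm's top under it is at z 120 mm.

How it is judged:
By the outcome, as a careful person would: the job done as asked, in the order asked, and still so for the second after the job is handed in, with the robot touching nothing.
It also fails if it takes over 72 s, if anything falls off the work surface, if the arm or the gripper's body presses on something with over 40 N, if the wrist force passes 120 N, or if a joint passes its speed limit or range.

ROBOT

A 6-joint arm with a two-finger parallel gripper is mounted at the origin on a cart in front of the work surface, level with it; the furniture and walls round the work are solid. World frame = base frame: x ahead of the robot, y to its left, z up, the work surface at z = 0. Lengths are in m, angles in degrees, forces in N, time in s.
With the tool pointing down it reaches from about 0.275 to 0.775 m from the base axis. Payload 14.6 kg.
Tool frame: the origin (TCP) lies at the very end of the fingers, on their centre line; the grasp point (between the pads) lies 19 mm behind it; x points along the fingers, z is the direction in which the jaws open and shut, and the axes are right-handed (so a half turn about x gives the same grasp; the last joint's range is limited). The gripper opens to 85 mm and grips with 20 to 120 N. Pads are 22 mm wide; open, the fingers measure 114 mm over their backs; the gripper's body (76 mm by 85 mm) begins 54 mm behind the grasp point. The pads swing forward as they close: fully open they stand 13 mm farther back than shut.
Start: joints at [63.753, 15.075, -2.767, 72.158, 0, 81.102], TCP at [0.157, 0.501, 0.231] pointing down, gripper open.
Joint ranges: [-151.79, 151.79], [-50.71, 97.33], [-67.44, 78.34], [-121.81, 120.89], [-77.56, 73.72], [-180, 180]. Speed limits (degrees/s): [108.29, 108.29, 147.25, 159.86, 180, 180].

INTERFACE

Orientations are given as a 3x3 rotation matrix whose columns are the frame's x, y, z axes.
In Python, from workcell import readout, imaging, job, nets gives the robot as it stands.
- The arm moves only by the tool step_arm, never from a script. Its argument "moves" is a list that holds one entry, the list of rows, each a list of 4 numbers: the shift along the tool's x, y, z normalised to -1 to 1, where 1 is 4 cm, then the turn about the tool's x normalised to -1 to 1, where 1 is 0.12 rad. A call has 1 to 20 rows; each row shifts and turns the commanded pose from where the row before left it, along the tool's axes as they then stand; what a row does not reach is not made up. A row lasts 1/12 s, in which the tool goes at most 41.7 mm and 7.16 degrees, less where a joint would pass 70% of its speed; a pose out of reach is approached as far as the arm can. A call with a number of a shift or a turn outside -1 to 1 is refused whole. A call with a gripper value outside its range is refused whole. "fingers" is the opening, from 0 (shut) to 1 (fully open), set as the call begins (left out, the last holds). The fingers move at their own pace and stop on an object; "grip_force" is the grip in N (left out, the last holds). Time passes only in rows, so rows that do not move let the fingers close. It gives the time, the measured TCP pose, the force and the opening at its end, in the units of the state.
- readout.observe(): the state, without advancing time (a new reading comes with each control period).
- imaging.read_camera(name): name is "scene" or "top" or "wrist"; returns (picture, depth): 400x640x3 uint8, red, green, blue; 400x640 float32, m along the optical axis (not along the pixel's ray), 0 where there is no reading.
- imaging.camera_params(name): a dict with "fx", "fy", "cx", "cy" (pixels), "world_to_cam" (4x4, takes a point from world to camera coordinates). Camera axes: x right, y down, z forward; pixel columns grow to the right and rows downward; lengths in m; the calibration is good to about 2 mm. A picture is of the moment at which its call begins: read the wrist's pose just before it. camera_params takes no time and is no camera call; for the wrist camera it gives the pose at the moment of the call.
- job.job_done(): hands the job in, once; it reports no verdict.
Trained networks look in the newest picture that a camera, given by its name, has taken for a name from the list of things; names that differ only in an ending like _2 or _b are one class to them, and where a whole thing is asked for, a point or a joint stands for the part that bears it (a point fixed in the world has none). Each returns a list of dicts, best first, with "score" (0 to 1); they miss things now and then, are a little off and sometimes report something else, mostly with a low value. They report only what shows in the picture. A call takes as long as a camera call.
- nets.trace(camera, target): "pixels" (400x640 bool, what is visible of it) and "bbox" ([left, top, right, bottom] in pixels, round what is visible of it).
- nets.place_of(camera, target): "location" ([column, row] in pixels: a listed point, or the origin of a listed thing).
The state is a dict: "clock": time; "joint_positions": joint angles; "dq": joint speeds; "effort": joint torques, N m; "ee_pos": TCP position; "tool_rot": TCP orientation; "force": force on the tool from outside, world axes, zero at the start; "wrist_torque": the same for the moment, N m; "gripper_width": opening from 0.0 (shut) to 1.0 (fully open).
Only numpy, scipy, OpenCV 4.12 (cv2) and the standard library are available. Lean on these libraries where they do the work, as an engineer would, in place of code of your own. Each camera call takes 0.05 s, during which the arm holds its last target.

## Working session

There is one attempt and no reset: what is moved stays moved. The work goes in short steps, Python scripts to look and compute and a tool call to move; the robot and the scene stay as the last step left them, time stands still between calls to the robot, and variables do not carry over. Pictures are saved under pics/ and viewed, and the job is handed in when it is done.

Besides the shell and the picture viewer there is one more tool, called in YAML: its name, and indented under it one key for each argument. step_arm: Moves the arm, as the interface text tells. Scaled input: -1 to 1 covers 4 cm each way for a shift and 0.12 rad each way for a turn. Its arguments: {"type":"object","properties":{"moves":{"type":"array","items":{"type":"array","items":{"type":"array","items":{"type":"number","minimum":-1,"maximum":1}}}},"fingers":{"type":"number"},"grip_force":{"type":"number"}},"required":["moves"]}

```bash
ls; mkdir -p pics
cat > h.py <<'E'
import numpy as np, cv2
from workcell import readout, imaging, job, nets
def snap(name,fn):
    p,d=imaging.read_camera(name); cv2.imwrite('pics/'+fn,p[:,:,::-1]); return p,d
def ray(name,uv,z):
    c=imaging.camera_params(name); T=np.linalg.inv(np.array(c['world_to_cam']))
    r=T[:3,:3]@np.array([(uv[0]-c['cx'])/c['fx'],(uv[1]-c['cy'])/c['fy'],1]); o=T[:3,3]
    return o+r*(z-o[2])/r[2]
def proj(name,P):
    c=imaging.camera_params(name); q=np.array(c['world_to_cam'])@np.append(P,1); return np.array([c['fx']*q[0]/q[2]+c['cx'],c['fy']*q[1]/q[2]+c['cy']])
E
python3 - <<'E'
from h import *
np.set_printoptions(precision=4,suppress=True)
s=readout.observe(); print(s)
Z=dict(index_fixture=0,index_plate=0,punch_mark=.092,lever_grip=.106,bolt_knob=.112,bush=.098,swing_knob=.151)
for cam in('scene','top'):
    snap(cam,cam+'0.png')
    c=imaging.camera_params(cam); print(cam,np.linalg.inv(np.array(c['world_to_cam']))[:3,3])
    for n,z in Z.items():
        r=nets.place_of(cam,n)[:2]
        for k in r: print(n,round(k['score'],2),k['location'],ray(cam,k['location'],z))
E
```

```text
pics
{'clock': 0.0, 'joint_positions': array([63.7534, 15.0995, -2.8041, 72.1573,  0.0013, 81.1021]), 'dq': array([ 0.0307, -0.0474, -0.0288,  0.0676, -0.0635,  0.0979]), 'effort': array([ -0.0014, -63.7597,  38.4579,   0.0131,  -0.0003,   0.    ]), 'ee_pos': array([0.1564, 0.5009, 0.2308]), 'tool_rot': array([[-0.0005, -0.9545,  0.2982],
       [-0.0009,  0.2982,  0.9545],
       [-1.    ,  0.0002, -0.001 ]]), 'force': array([ 0.2963, -0.841 , -0.5913]), 'wrist_torque': array([ 0.0078, -0.0194, -0.0189]), 'gripper_width': 1.0008042891607778}
scene [ 0.1356 -0.424   0.6124]
index_fixture 0.89 [322.5, 224.8] [0.568  0.1823 0.    ]
index_plate 0.86 [321.3, 223.2] [0.5692 0.1891 0.    ]
punch_mark 0.86 [343.4, 181.7] [0.6409 0.194  0.092 ]
punch_mark 0.16 [324.9, 223.5] [0.5096 0.0916 0.092 ]
lever_grip 0.83 [310.6, 235.2] [0.4554 0.0654 0.106 ]
bolt_knob 0.63 [261.0, 204.3] [0.4233 0.2078 0.112 ]
bush 0.9 [291.3, 162.3] [0.5844 0.3413 0.098 ]
swing_knob 0.69 [277.1, 150.7] [0.5405 0.3315 0.151 ]
top [0.3242 0.1362 1.0349]
index_fixture 0.69 [273.9, 173.8] [0.6221 0.2574 0.    ]
index_fixture 0.56 [308.0, 194.6] [0.5787 0.1791 0.    ]
index_plate 0.9 [305.3, 199.4] [0.5675 0.1843 0.    ]
punch_mark 0.83 [302.8, 156.5] [0.6354 0.1906 0.092 ]
lever_grip 0.57 [359.0, 245.0] [0.4581 0.0708 0.106 ]
bolt_knob 0.73 [284.8, 258.5] [0.424 0.211 0.112]
bush 0.68 [233.4, 177.8] [0.5813 0.3264 0.098 ]
swing_knob 0.59 [216.1, 190.3] [0.5407 0.3458 0.151 ]
```

View pics/scene0.png

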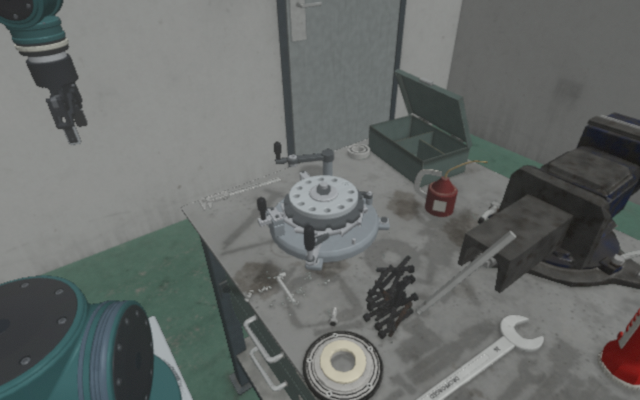

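View pics/top0.png

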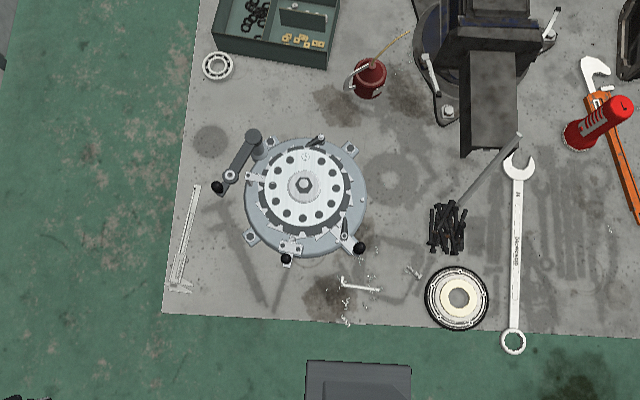

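Both pictures show the fixture centred near (0.568, 0.184) with yaw about -8°. In the top picture the lever is at px (359,245), the bolt knob at (285,258) and the bush arm is swung out at (217,188). I'll move closer to use the wrist camera and turn the jaws to lie along the lever's path.

step_arm:
  moves:
    - [[0,-0.8,-0.53,0],[0,-0.8,-0.53,0],[0,-0.8,-0.53,0],[0,-0.8,-0.53,0],[0,-0.8,-0.53,0],[0,-0.8,-0.53,0],[0,-0.8,-0.53,0],[0,-0.8,-0.53,0],[0,-0.8,-0.53,0],[0,-0.8,-0.53,0],[0,-0.8,-0.53,0],[0,-0.8,-0.53,0],[0,0,0,-1],[0,0,0,-1],[0,0,0,-1],[0,0,0,-1],[0,0,0,-1],[0,0,0,-1],[0,0,0,-1],[0,0,0,-1]]

```text
clock: 2.47
ee_pos: [0.4472, 0.1438, 0.2313]
tool_rot: [[0.0, -0.788, -0.616], [-0.0, -0.616, 0.788], [-1.0, -0.0, -0.0]]
force: [-0.0, 0.6, 0.4]
gripper_width: 1.003
```

Run:
```python
from h import *
np.set_printoptions(precision=4,suppress=True)
s=readout.observe(); print(s['clock'],s['ee_pos'],s['tool_rot'],s['joint_positions'])
Z=dict(index_fixture=0,index_plate=0,punch_mark=.092,lever_grip=.106,bolt_knob=.112,bush=.098,swing_knob=.151)
p,d=snap('wrist','w1.png')
c=imaging.camera_params('wrist');print(np.linalg.inv(np.array(c['world_to_cam'])))
for n,z in Z.items():
        for k in nets.place_of('wrist',n)[:2]: print(n,round(k['score'],2),k['location'],ray('wrist',k['location'],z))
p,d=snap('top','t1.png')
cv2.imwrite('pics/t1c.png',cv2.resize(p[110:280,190:400],None,fx=3.5,fy=3.5,interpolation=cv2.INTER_CUBIC)[:,:,::-1])
```

```text
2.4667 [0.4472 0.1438 0.2313] [[ 0.0001 -0.7881 -0.6156]
 [-0.     -0.6156  0.7881]
 [-1.     -0.     -0.0001]] [  7.8676   9.651  -10.0276  70.3185  -0.0027 -30.1259]
[[-0.6225  0.7559  0.2027  0.3963]
 [ 0.7826  0.6011  0.1619  0.1026]
 [ 0.0005  0.2594 -0.9658  0.3746]
 [ 0.      0.      0.      1.    ]]
index_fixture 0.56 [287.6, 265.7] [0.5696 0.186  0.    ]
index_plate 0.85 [286.8, 268.1] [0.5731 0.1865 0.    ]
index_plate 0.34 [287.2, 266.1] [0.5706 0.1853 0.    ]
punch_mark 0.75 [237.4, 349.5] [0.6349 0.1795 0.092 ]
lever_grip 0.69 [243.9, 139.5] [0.4508 0.0676 0.106 ]
bolt_knob 0.95 [398.6, 217.4] [0.424  0.2093 0.112 ]
```

View pics/w1.png

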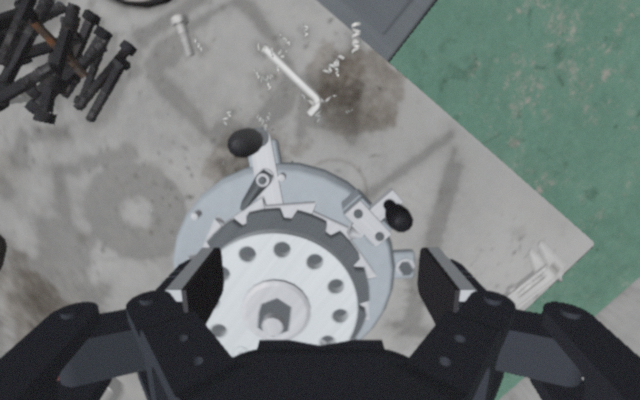

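View pics/t1c.png

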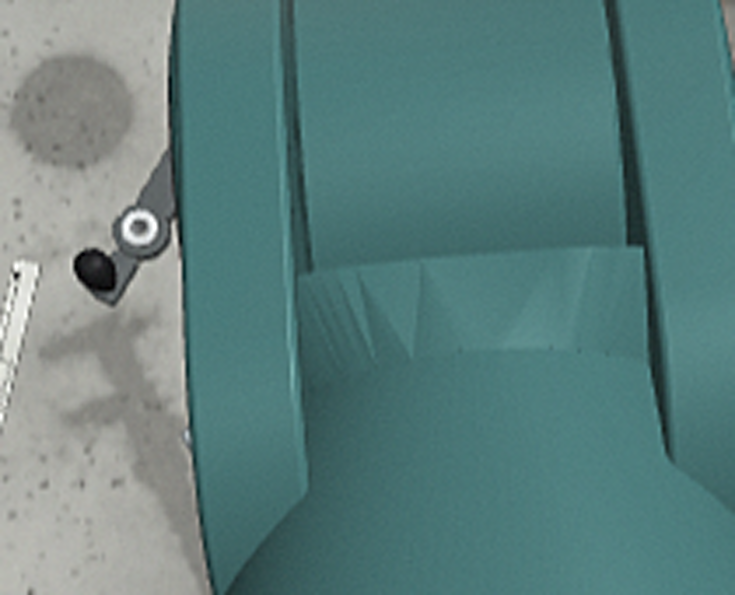

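Run:
```python
from h import *
np.set_printoptions(precision=4,suppress=True)
from scipy.optimize import least_squares
p=cv2.imread('pics/top0.png')
cv2.imwrite('pics/t0c.png',cv2.resize(p[120:275,200:380],None,fx=3.8,fy=3.8,interpolation=cv2.INTER_CUBIC))
# joint fit
obs=[('scene','o',(322.5,224.8)),('scene','o',(321.3,223.2)),('top','o',(308,194.6)),('top','o',(305.3,199.4)),('wrist','o',(287.6,265.7)),('wrist','o',(286.8,268.1)),
('scene','l',(310.6,235.2)),('top','l',(359,245)),('wrist','l',(243.9,139.5)),('scene','b',(261,204.3)),('top','b',(284.8,258.5)),('wrist','b',(398.6,217.4)),
('scene','p',(343.4,181.7)),('top','p',(302.8,156.5)),('scene','u',(291.3,162.3)),('top','u',(233.4,177.8)),('scene','s',(277.1,150.7)),('top','s',(216.1,190.3))]
def pts(x):
    cx,cy,yw,a,th=x[:5]
    c=np.array([cx,cy]); e=lambda t:np.array([np.cos(t),np.sin(t)])
    R=np.array([[np.cos(yw),-np.sin(yw)],[np.sin(yw),np.cos(yw)]])
    post=np.array([.072,.120]); d0=np.array([0,.064])-post; ph=np.arctan2(d0[1],d0[0])-th
    P={'o':(c,0),'l':(c+.165*e(yw-np.radians(127)),.106),'b':(c+.15*e(yw+np.pi),.112),'p':(c+.064*e(a),.092),
    'u':(c+R@(post+.091*e(ph)),.098),'s':(c+R@(post+.127*e(ph)),.151)}
    return {k:np.append(v,z) for k,(v,z) in P.items()}
def f(x):
    P=pts(x); return np.concatenate([(proj(cam,P[k])-uv) for cam,k,uv in obs])
r=least_squares(f,[.568,.184,-.15,.1,1.0],loss='soft_l1',f_scale=1.5)
print(r.x,np.degrees(r.x[2:]))
for o,q in zip(obs,f(r.x).reshape(-1,2)):print(o[0],o[1],q)
for k,v in pts(r.x).items():print(k,v)
print('short',90+np.degrees(r.x[2]-r.x[3]))
```

```text
[ 0.5717  0.1852 -0.1536  0.0826  0.9162] [-8.8032  4.7312 52.492 ]
scene o [ 0.5374 -1.1836]
scene o [1.7374 0.4164]
top o [-2.9718  2.9237]
top o [-0.2718 -1.8763]
wrist o [-1.1446  0.9792]
wrist o [-0.3446 -1.4208]
scene l [-2.18   -0.8904]
top l [0.2515 2.4236]
wrist l [0.8631 4.3318]
scene b [ 0.013  -0.1132]
top b [1.4963 0.3599]
wrist b [-0.7545 -1.1179]
scene p [-0.8143  1.3716]
top p [ 0.0619 -0.0584]
scene u [0.3919 2.7195]
top u [-1.4261  1.6476]
scene s [-0.954  -2.3087]
top s [ 1.5746 -1.9744]
o [0.5717 0.1852 0.    ]
l [0.4534 0.0701 0.106 ]
b [0.4235 0.2081 0.112 ]
p [0.6355 0.1905 0.092 ]
u [0.5777 0.3289 0.098 ]
s [0.5447 0.3432 0.151 ]
short 76.4655917898974
```

View pics/t0c.png

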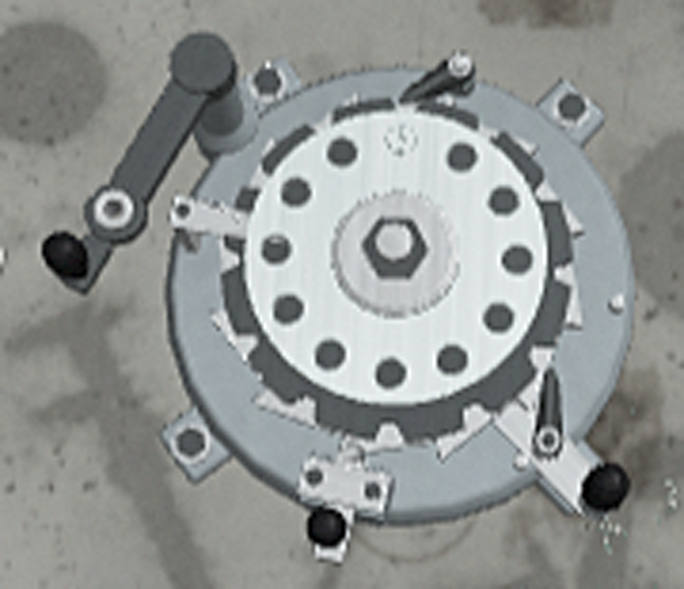

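The blank is at crop px (400,140) and the pointer tip at about (245,218), two and a half hole pitches apart. That matches the fit (76° short), so it needs three strokes: about 16° + 30° + 30°. Next I'll go over the lever handle.

step_arm:
  moves:
    - [[0,0.35,-0.515,0],[0,0.35,-0.515,0],[0,0.35,-0.515,0],[0,0,0,-0.87],[0.5,0,0,0],[0.5,0,0,0],[0.5,0,0,0],[0,0,0,0],[0,0,0,0]]

```text
clock: 3.67
ee_pos: [0.4513, 0.0692, 0.1712]
tool_rot: [[-0.001, -0.724, -0.69], [0.0, -0.69, 0.724], [-1.0, 0.001, 0.001]]
force: [0.5, -0.1, 0.8]
gripper_width: 1.003
```

Run:
```python
from h import *
np.set_printoptions(precision=4,suppress=True)
s=readout.observe(); print(s['clock'],s['ee_pos'],s['force'])
p,d=snap('wrist','w2.png')
print(proj('wrist',[.4534,.0701,.128]),proj('wrist',[.4534,.0701,.106]))
for k in nets.place_of('wrist','lever_grip')[:2]: print(round(k['score'],2),k['location'],ray('wrist',k['location'],.106))
```

```text
3.6667 [0.4513 0.0692 0.1712] [ 0.5228 -0.0884  0.7843]
[320.3053 225.5827] [320.2859 214.5428]
0.62 [319.1, 214.6] [0.4545 0.0696 0.106 ]
```

View pics/w2.png

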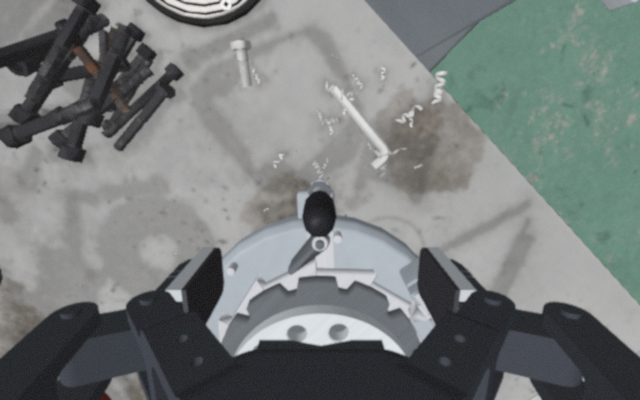

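The handle is centred between the fingers at px (319,212), as predicted. I'll descend and grip.

step_arm:
  moves:
    - [[0.69,-0.06,0,0],[0.69,0,0,0],[0.69,0,0,0],[0,0,0,0]]

```text
clock: 4.1
ee_pos: [0.4519, 0.0709, 0.086]
tool_rot: [[-0.004, -0.724, -0.69], [0.0, -0.69, 0.724], [-1.0, 0.003, 0.003]]
force: [-0.8, 0.4, -0.2]
gripper_width: 1.002
```

step_arm:
  moves:
    - [[0,0,0,0],[0,0,0,0],[0,0,0,0],[0,0,0,0],[0,0,0,0],[0,0,0,0],[0,0,0,0],[0,0,0,0],[0,0,0,0],[0,0,0,0]]
  fingers: 0
  grip_force: 40

```text
clock: 4.93
ee_pos: [0.4541, 0.0708, 0.0895]
tool_rot: [[0.002, -0.724, -0.69], [-0.0, -0.69, 0.724], [-1.0, -0.001, -0.001]]
force: [-1.6, 0.0, 11.0]
gripper_width: 0.251
```

step_arm:
  moves:
    - [[0,-0.006,-0.216,-0.436],[0,-0.006,-0.216,-0.436],[0,-0.006,-0.216,-0.436],[0,-0.006,-0.216,-0.436],[0,-0.006,-0.216,-0.436],[0,-0.006,-0.216,-0.436],[0,-0.006,-0.216,-0.436],[0,-0.006,-0.216,-0.436],[0,-0.006,-0.216,-0.436],[0,-0.006,-0.216,-0.436],[0,-0.006,-0.216,-0.436],[0,-0.006,-0.216,-0.436],[0,0,0,0],[0,0,0,0]]

```text
clock: 6.1
ee_pos: [0.5419, 0.0236, 0.0894]
tool_rot: [[-0.002, -0.179, -0.984], [0.002, -0.984, 0.179], [-1.0, -0.002, 0.003]]
force: [-13.7, 8.0, 18.8]
gripper_width: 0.255
```

```bash
cat >> h.py <<'E'
C=np.array([.5717,.1852])
def st():
    s=readout.observe(); v=s['ee_pos'][:2]-C
    print(round(s['clock'],2),s['ee_pos'].round(4),s['force'].round(1),'tau',s['wrist_torque'].round(2),'w',round(s['gripper_width'],3),'R',np.hypot(*v).round(4),'ang rel rest',(np.degrees(np.arctan2(v[1],v[0]))+8.8+127).round(2),'toolz',np.degrees(np.arctan2(s['tool_rot'][1,2],s['tool_rot'][0,2])).round(2))
    return s
E
python3 - <<'E'
from h import *
st()
p,d=snap('wrist','w3.png');snap('scene','s3.png')
E
```

```text
6.1 [0.5419 0.0236 0.0894] [-13.7   8.   18.8] tau [1.59 2.56 0.01] w 0.255 R 0.1643 ang rel rest 35.34 toolz 169.66
```

View pics/w3.png

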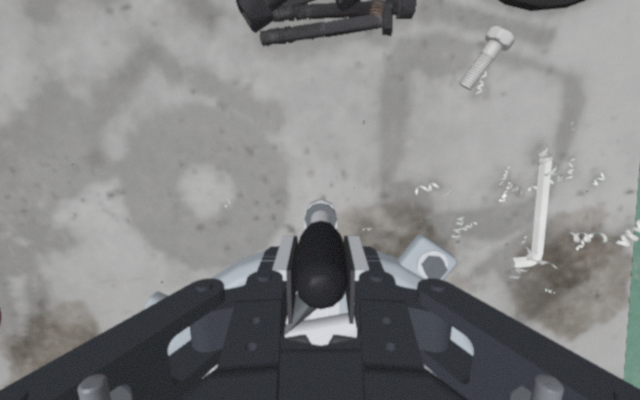

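step_arm:
  moves:
    - [[0,-0.02,-0.05,0],[0,0,0,0],[0,0,0,0]]

```text
clock: 6.45
ee_pos: [0.542, 0.0236, 0.0893]
tool_rot: [[-0.005, -0.18, -0.984], [0.001, -0.984, 0.18], [-1.0, 0.0, 0.005]]
force: [-25.1, 4.1, 28.4]
gripper_width: 0.25
```

Run:
```python
from h import *
st()
p=cv2.imread('pics/s3.png')
cv2.imwrite('pics/s3c.png',cv2.resize(p[130:290,210:410],None,fx=3.7,fy=3.7,interpolation=cv2.INTER_CUBIC))
for k in nets.place_of('scene','punch_mark')[:2]:
  q=ray('scene',k['location'],.092)[:2]-C;print(k['score'],k['location'],np.hypot(*q),np.degrees(np.arctan2(q[1],q[0])))
```

```text
6.45 [0.542  0.0236 0.0893] [-25.1   4.1  28.4] tau [ 0.64  4.88 -0.04] w 0.25 R 0.1643 ang rel rest 35.39 toolz 169.63
0.8 [338.6, 178.1] 0.07552589400564921 22.337541647737876
```

View pics/s3c.png

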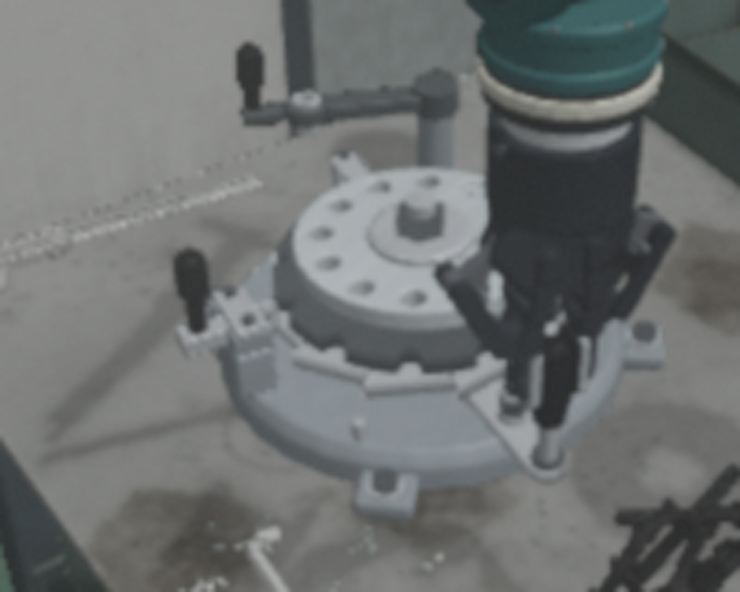

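The lever is at its forward stop: force doubled with no further motion. The blank is now about 60° short. Now the return stroke.

step_arm:
  moves:
    - [[0,0.02,0.05,0],[0,-0.006,0.216,0.436],[0,-0.006,0.216,0.436],[0,-0.006,0.216,0.436],[0,-0.006,0.216,0.436],[0,-0.006,0.216,0.436],[0,-0.006,0.216,0.436],[0,-0.006,0.216,0.436],[0,-0.006,0.216,0.436],[0,-0.006,0.216,0.436],[0,-0.006,0.216,0.436],[0,-0.006,0.216,0.436],[0,-0.006,0.216,0.436],[0,0,0,0],[0,0,0,0]]

```text
clock: 7.75
ee_pos: [0.4537, 0.0714, 0.0894]
tool_rot: [[0.001, -0.724, -0.69], [-0.0, -0.69, 0.724], [-1.0, -0.001, -0.001]]
force: [-3.4, -1.7, 10.9]
gripper_width: 0.249
```

Run:
```python
from h import *
st()
```

```text
7.75 [0.4537 0.0714 0.0894] [-3.4 -1.7 10.9] tau [-0.07  0.72  0.12] w 0.249 R 0.164 ang rel rest -0.24 toolz 133.65
```

step_arm:
  moves:
    - [[0,0,0.04,0],[0,0,0,0],[0,0,-0.04,0],[0,-0.006,-0.216,-0.436],[0,-0.006,-0.216,-0.436],[0,-0.006,-0.216,-0.436],[0,-0.006,-0.216,-0.436],[0,-0.006,-0.216,-0.436],[0,-0.006,-0.216,-0.436],[0,-0.006,-0.216,-0.436],[0,-0.006,-0.216,-0.436],[0,-0.006,-0.216,-0.436],[0,-0.006,-0.216,-0.436],[0,-0.006,-0.216,-0.436],[0,-0.006,-0.216,-0.436],[0,0,-0.05,0],[0,0,0,0],[0,0,0,0]]

```text
clock: 9.25
ee_pos: [0.542, 0.0236, 0.0893]
tool_rot: [[-0.005, -0.18, -0.984], [0.002, -0.984, 0.18], [-1.0, -0.001, 0.006]]
force: [-23.9, 7.5, 29.7]
gripper_width: 0.256
```

Run:
```python
from h import *
st(); snap('scene','s4.png')
for k in nets.place_of('scene','punch_mark')[:2]:
  q=ray('scene',k['location'],.092)[:2]-C;print(k['score'],k['location'],np.hypot(*q),np.degrees(np.arctan2(q[1],q[0])))
```

```text
9.25 [0.542  0.0236 0.0893] [-23.9   7.5  29.7] tau [ 1.48  4.91 -0.06] w 0.256 R 0.1643 ang rel rest 35.4 toolz 169.65
0.72 [325.8, 178.3] 0.06447482228208844 46.87684724758883
0.36 [322.2, 221.4] 0.1051163741675497 -126.51398668157684
```

The blank is now one tooth short (about 47–51°, station at 81°). I'll do the return and the third stroke.

step_arm:
  moves:
    - [[0,0,0.05,0],[0,-0.006,0.216,0.436],[0,-0.006,0.216,0.436],[0,-0.006,0.216,0.436],[0,-0.006,0.216,0.436],[0,-0.006,0.216,0.436],[0,-0.006,0.216,0.436],[0,-0.006,0.216,0.436],[0,-0.006,0.216,0.436],[0,-0.006,0.216,0.436],[0,-0.006,0.216,0.436],[0,-0.006,0.216,0.436],[0,-0.006,0.216,0.436],[0,0,0.04,0],[0,0,0,0]]

```text
clock: 10.6
ee_pos: [0.4532, 0.0719, 0.0894]
tool_rot: [[0.002, -0.724, -0.69], [-0.003, -0.69, 0.724], [-1.0, 0.0, -0.003]]
force: [-1.3, -8.7, 8.0]
gripper_width: 0.25
```

step_arm:
  moves:
    - [[0,0,-0.04,0],[0,-0.006,-0.216,-0.436],[0,-0.006,-0.216,-0.436],[0,-0.006,-0.216,-0.436],[0,-0.006,-0.216,-0.436],[0,-0.006,-0.216,-0.436],[0,-0.006,-0.216,-0.436],[0,-0.006,-0.216,-0.436],[0,-0.006,-0.216,-0.436],[0,-0.006,-0.216,-0.436],[0,-0.006,-0.216,-0.436],[0,-0.006,-0.216,-0.436],[0,-0.006,-0.216,-0.436],[0,0,-0.05,0],[0,0,0,0],[0,0,0,0]]

```text
clock: 11.93
ee_pos: [0.542, 0.0236, 0.0893]
tool_rot: [[-0.006, -0.18, -0.984], [0.001, -0.984, 0.18], [-1.0, -0.0, 0.006]]
force: [-25.2, 5.1, 29.7]
gripper_width: 0.255
```

Run:
```python
from h import *
st(); p,_=snap('scene','s5.png')
cv2.imwrite('pics/s5c.png',cv2.resize(p[130:290,210:410],None,fx=3.7,fy=3.7,interpolation=cv2.INTER_CUBIC)[:,:,::-1])
for k in nets.place_of('scene','punch_mark')[:2]:
  q=ray('scene',k['location'],.092)[:2]-C;print(k['score'],k['location'],np.hypot(*q),np.degrees(np.arctan2(q[1],q[0])))
```

```text
11.93 [0.542  0.0236 0.0893] [-25.2   5.1  29.7] tau [0.96 5.13 0.06] w 0.255 R 0.1643 ang rel rest 35.4 toolz 169.64
0.8 [311.4, 179.1] 0.06693722257601771 78.30426656891082
```

View pics/s5c.png

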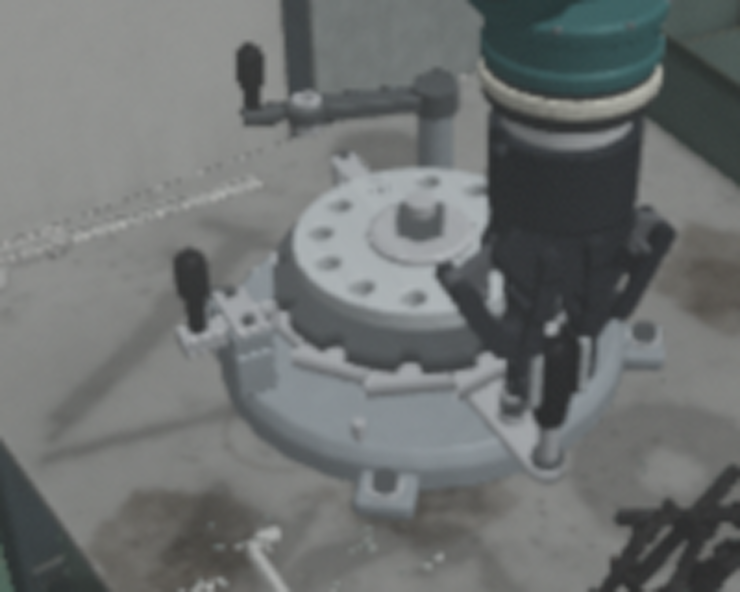

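The blank now stands at crop px (378,188), in line with the pointer. I'll release the lever and rise.

step_arm:
  moves:
    - [[0,0,0.07,0],[0,0,0,0],[0,0,0,0],[0,0,0,0],[0,0,0,0]]
  fingers: 1

```text
clock: 12.45
ee_pos: [0.5432, 0.0231, 0.0885]
tool_rot: [[0.0, -0.18, -0.984], [-0.0, -0.984, 0.18], [-1.0, 0.0, -0.0]]
force: [-1.0, -0.0, -0.9]
gripper_width: 0.942
```

step_arm:
  moves:
    - [[0,0,0,0],[0,0,0,0],[0,0,0,0],[-0.9,0,0,0],[-0.9,0,0,0],[-0.9,0,0,0],[0,0,0,0]]

```text
clock: 13.03
ee_pos: [0.5451, 0.023, 0.2027]
tool_rot: [[0.008, -0.18, -0.984], [-0.001, -0.984, 0.18], [-1.0, -0.001, -0.008]]
force: [1.3, 0.2, 1.1]
gripper_width: 0.998
```

Run:
```python
from h import *
st()
```

```text
13.03 [0.5451 0.023  0.2027] [1.3 0.2 1.1] tau [-0.01 -0.02 -0.02] w 0.998 R 0.1643 ang rel rest 36.49 toolz 169.61
```

step_arm:
  moves:
    - [[0,-0.668,0.631,0],[0,-0.668,0.631,0],[0,-0.668,0.631,0],[0,-0.668,0.631,0],[0,-0.668,0.631,0],[0,-0.668,0.631,0],[0,0,0,0.989],[0,0,0,0.989],[0,0,0,0.989],[0,0,0,0.989],[0,0,0,0.989],[0,0,0,0.989],[0,0,0,0.989],[0,0,0,0.989],[0,0,0,0.989],[0,0,0,0.989],[0,0,0,0.989],[0,0,0,0.989],[0,0,0,0.989],[0,0,0,0]]

```text
clock: 14.7
ee_pos: [0.4228, 0.2082, 0.1964]
tool_rot: [[-0.0, -0.987, 0.159], [0.0, 0.159, 0.987], [-1.0, 0.0, 0.0]]
force: [0.2, -0.6, -0.2]
gripper_width: 1.001
```

Run:
```python
from h import *
st(); p,d=snap('wrist','w6.png')
print(proj('wrist',[.4235,.2081,.112]))
for n,z in (('bolt_knob',.112),('index_plate',0)):
  for k in nets.place_of('wrist',n)[:1]: print(k['score'],k['location'],ray('wrist',k['location'],z))
```

```text
14.7 [0.4228 0.2082 0.1964] [ 0.2 -0.6 -0.2] tau [-0.05  0.02  0.04] w 1.001 R 0.1507 ang rel rest 307.01 toolz 80.88
[320.60014288 205.1092344 ]
0.71 [321.6, 301.2] [0.57260877 0.18703578 0.        ]
```

View pics/w6.png

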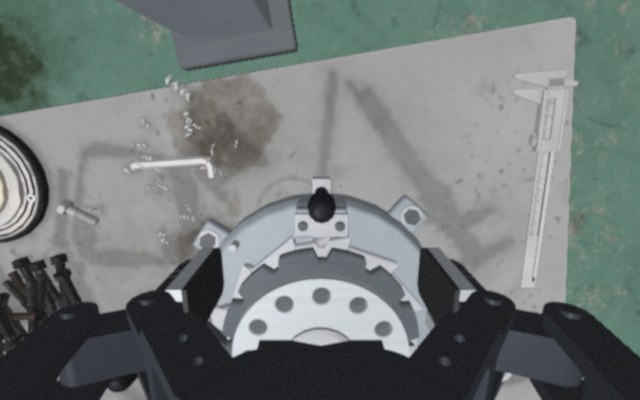

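The knob is at px (321,206), exactly as predicted, and a notch stands in front of the bolt. I'll descend and grip.

step_arm:
  moves:
    - [[0.85,-0.02,0,0],[0.85,0,0,0],[0.85,0,0,0],[0,0,0,0],[0,0,0,0]]

```text
clock: 15.27
ee_pos: [0.4227, 0.2079, 0.0942]
tool_rot: [[-0.003, -0.989, 0.151], [-0.001, 0.151, 0.989], [-1.0, 0.003, -0.001]]
force: [0.0, -0.4, 0.6]
gripper_width: 0.997
```

step_arm:
  moves:
    - [[0,0,0,0],[0,0,0,0],[0,0,0,0],[0,0,0,0],[0,0,0,0],[0,0,0,0],[0,0,0,0],[0,0,0,0],[0,0,0,0],[0,0,0,0]]
  fingers: 0
  grip_force: 70

```text
clock: 16.1
ee_pos: [0.4242, 0.2087, 0.0954]
tool_rot: [[0.002, -0.988, 0.152], [0.001, 0.152, 0.988], [-1.0, -0.001, 0.002]]
force: [-2.0, 3.5, 8.3]
gripper_width: 0.213
```

step_arm:
  moves:
    - [[0,-0.07,0,0],[0,-0.07,0,0],[0,-0.07,0,0],[0,-0.07,0,0],[0,-0.07,0,0],[0,0,0,0],[0,0,0,0]]

```text
clock: 16.68
ee_pos: [0.4379, 0.2064, 0.0953]
tool_rot: [[0.001, -0.988, 0.153], [0.001, 0.153, 0.988], [-1.0, -0.001, 0.001]]
force: [-3.7, 2.5, 9.4]
gripper_width: 0.211
```

Run:
```python
from h import *
st()
```

```text
16.68 [0.4379 0.2064 0.0953] [-3.7  2.5  9.4] tau [ 0.47  0.4  -0.08] w 0.211 R 0.1355 ang rel rest 306.79 toolz 81.22
```

step_arm:
  moves:
    - [[0,-0.04,0,0],[0,-0.04,0,0],[0,0,0,0],[0,0,0,0]]

```text
clock: 17.02
ee_pos: [0.4381, 0.2064, 0.0952]
tool_rot: [[-0.004, -0.988, 0.152], [0.003, 0.152, 0.988], [-1.0, 0.004, 0.002]]
force: [-19.6, 7.8, 23.8]
gripper_width: 0.215
```

Run:
```python
from h import *
st(); snap('scene','s7.png')
```

```text
17.02 [0.4381 0.2064 0.0952] [-19.6   7.8  23.8] tau [ 1.39  3.75 -0.05] w 0.215 R 0.1352 ang rel rest 306.8 toolz 81.28
```

The bolt travelled 14.1 mm and then hit a hard stop (20 N with no further motion), so it is home. I'll release it and go up.

step_arm:
  moves:
    - [[0,0.05,0,0],[0,0,0,0]]

```text
clock: 17.23
ee_pos: [0.438, 0.2064, 0.0953]
tool_rot: [[-0.0, -0.988, 0.152], [0.001, 0.152, 0.988], [-1.0, 0.0, 0.001]]
force: [-6.6, 3.7, 14.4]
gripper_width: 0.214
```

step_arm:
  moves:
    - [[0,0,0,0],[0,0,0,0],[0,0,0,0],[0,0,0,0],[0,0,0,0],[0,0,0,0],[0,0,0,0],[0,0,0,0],[-0.9,0,0,0],[-0.9,0,0,0],[-0.9,0,0,0],[0,0,0,0],[0,0,0,0]]
  fingers: 1

```text
clock: 18.32
ee_pos: [0.4396, 0.206, 0.204]
tool_rot: [[0.003, -0.988, 0.153], [0.001, 0.153, 0.988], [-1.0, -0.003, 0.001]]
force: [-0.4, 0.1, -0.7]
gripper_width: 1.002
```

Run:
```python
from h import *
st(); snap('scene','s8.png'); p,_=snap('wrist','w8.png')
for n,z in (('bolt_knob',.112),('swing_knob',.151),('bush',.098)):
 for cam in('scene','top','wrist'):
  for k in nets.place_of(cam,n)[:1]: print(n,cam,k['score'],k['location'],ray(cam,k['location'],z))
print(proj('wrist',[.4235,.2081,.112]),proj('wrist',[.4374,.206,.112]))
```

```text
18.32 [0.4396 0.206  0.204 ] [-0.4  0.1 -0.7] tau [-0.09  0.01 -0.04] w 1.002 R 0.1338 ang rel rest 306.84 toolz 81.21
bolt_knob scene 0.5 [267.7, 202.0] [0.43911128 0.20644628 0.112     ]
bolt_knob wrist 0.64 [322.4, 198.6] [0.43522264 0.20731333 0.112     ]
swing_knob scene 0.84 [276.9, 147.6] [0.54832094 0.34566553 0.151     ]
swing_knob top 0.57 [217.8, 182.9] [0.55525048 0.34406549 0.151     ]
bush scene 0.95 [292.8, 160.0] [0.59394816 0.34904136 0.098     ]
bush top 0.94 [233.7, 178.6] [0.57967725 0.32562661 0.098     ]
[320.65940288 182.12526618] [320.72466104 200.60195883]
```

View pics/w8.png

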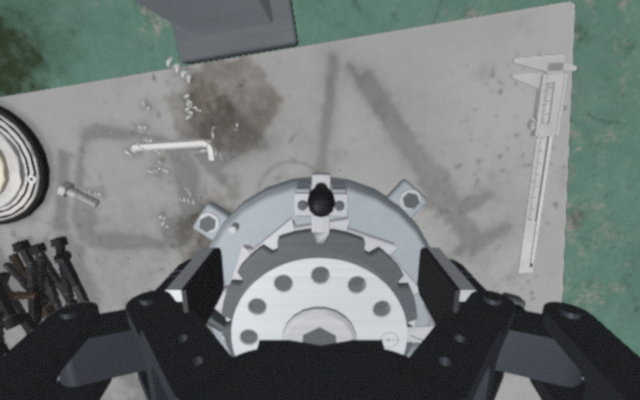

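The bolt knob has moved inward to px (321,200), against a prediction of (321,200.6) for fully home. Next, the bush arm's knob.

step_arm:
  moves:
    - [[0,-0.42,0.759,0],[0,-0.42,0.759,0],[0,-0.42,0.759,0],[0,-0.42,0.759,0],[0,-0.42,0.759,0],[0,0,0,0.708],[0,0,0,0.708],[0,0,0,0.708],[0,0,0,0],[0,0,0,0]]

```text
clock: 19.7
ee_pos: [0.5448, 0.343, 0.2023]
tool_rot: [[-0.0, -0.919, 0.395], [-0.0, 0.395, 0.919], [-1.0, 0.0, -0.0]]
force: [-0.8, 0.2, 0.5]
gripper_width: 1.002
```

Run:
```python
from h import *
st(); p,d=snap('wrist','w9.png')
print(proj('wrist',[.5446,.3432,.151]))
for n,z in (('swing_knob',.151),('bush',.098)):
  for k in nets.place_of('wrist',n)[:1]: print(k['score'],k['location'],ray('wrist',k['location'],z))
```

```text
19.7 [0.5448 0.343  0.2023] [-0.8  0.2  0.5] tau [-0.01  0.06  0.03] w 1.002 R 0.16 ang rel rest 235.48 toolz 66.76
[320.89938666 218.07734034]
0.75 [325.8, 223.0] [0.54886915 0.34472273 0.151     ]
0.6 [325.2, 238.7] [0.57855541 0.33252702 0.098     ]
```

View pics/w9.png

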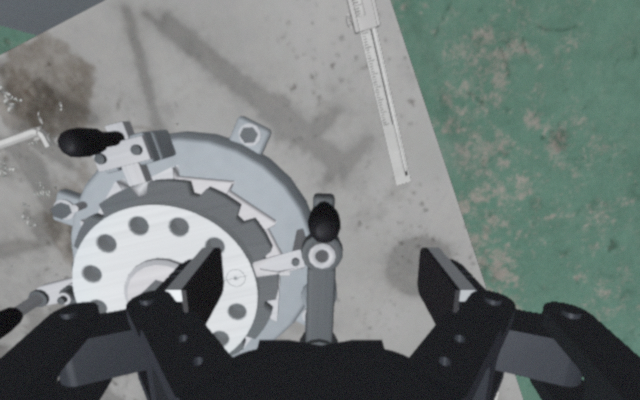

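The knob is at px (323,222), the bush at (321,256), and the blank (235,279) is in line with the pointer. I'll centre over the knob, descend and grip.

step_arm:
  moves:
    - [[0,-0.04,0.04,0],[0.55,0,0,0],[0.55,0,0,0],[0.55,0,0,0],[0,0,0,0]]

```text
clock: 20.27
ee_pos: [0.5454, 0.343, 0.1328]
tool_rot: [[-0.005, -0.918, 0.396], [-0.002, 0.396, 0.918], [-1.0, 0.004, -0.004]]
force: [-0.7, -0.6, -1.3]
gripper_width: 1.001
```

step_arm:
  moves:
    - [[0,0,0,0],[0,0,0,0],[0,0,0,0],[0,0,0,0],[0,0,0,0],[0,0,0,0],[0,0,0,0],[0,0,0,0],[0,0,0,0],[0,0,0,0]]
  fingers: 0
  grip_force: 30

```text
clock: 21.1
ee_pos: [0.5473, 0.344, 0.1374]
tool_rot: [[0.001, -0.918, 0.397], [0.001, 0.397, 0.918], [-1.0, -0.001, 0.001]]
force: [0.2, -0.1, 4.7]
gripper_width: 0.222
```

Run:
```python
from h import *
s=st(); v=s['ee_pos'][:2]-np.array([.6612,.2928]); print(np.hypot(*v),np.degrees(np.arctan2(v[1],v[0])))
```

```text
21.1 [0.5473 0.344  0.1374] [ 0.2 -0.1  4.7] tau [-0.03  0.13  0.  ] w 0.222 R 0.1607 ang rel rest 234.55 toolz 66.61
0.1249299644534733 155.7888448423038
```

step_arm:
  moves:
    - [[0,-0.004,-0.158,-0.417],[0,-0.004,-0.158,-0.417],[0,-0.004,-0.158,-0.417],[0,-0.004,-0.158,-0.417],[0,-0.004,-0.158,-0.417],[0,-0.004,-0.158,-0.417],[0,-0.004,-0.158,-0.417],[0,-0.004,-0.158,-0.417],[0,-0.004,-0.158,-0.417],[0,-0.004,-0.158,-0.417],[0,-0.004,-0.158,-0.417],[0,-0.004,-0.158,-0.417],[0,-0.004,-0.158,-0.417],[0,-0.004,-0.158,-0.417],[0,-0.004,-0.158,-0.417],[0,-0.004,-0.158,-0.417],[0,0,0,0],[0,0,0,0]]

```text
clock: 22.6
ee_pos: [0.5442, 0.2444, 0.1373]
tool_rot: [[-0.003, -0.924, -0.383], [-0.001, -0.383, 0.924], [-1.0, 0.003, -0.0]]
force: [-16.3, -7.0, 15.8]
gripper_width: 0.223
```

Run:
```python
from h import *
s=st(); v=s['ee_pos'][:2]-np.array([.6612,.2928]); print(np.hypot(*v),np.degrees(np.arctan2(v[1],v[0])))
snap('scene','s10.png')
```

```text
22.6 [0.5442 0.2444 0.1373] [-16.3  -7.   15.8] tau [-1.13  3.22  0.08] w 0.223 R 0.0652 ang rel rest 250.71 toolz 112.49
0.12660503485586194 -157.51255231858113
```

step_arm:
  moves:
    - [[0,0.035,0,0],[0,0.004,-0.158,-0.417],[0,0.004,-0.158,-0.417],[0,0,-0.05,-0.13],[0,0,0,0],[0,0,0,0]]

```text
clock: 23.15
ee_pos: [0.5503, 0.2309, 0.1373]
tool_rot: [[-0.0, -0.874, -0.486], [-0.0, -0.486, 0.874], [-1.0, 0.0, -0.0]]
force: [-5.6, -3.3, 9.7]
gripper_width: 0.22
```

Run:
```python
from h import *
s=st(); v=s['ee_pos'][:2]-np.array([.6612,.2928]); print(np.hypot(*v),np.degrees(np.arctan2(v[1],v[0])),s['tool_rot'].T@s['force'])
```

```text
23.15 [0.5503 0.2309 0.1373] [-5.6 -3.3  9.7] tau [-0.5   1.18  0.09] w 0.22 R 0.0505 ang rel rest 250.9 toolz 119.11
0.1270135847255499 -150.8476050382928 [-9.68424365  6.53481334 -0.15662029]
```

Arm angle is 209.15°, against a predicted stop at 209.1°, with no tangential force yet. I'll nudge on until it meets the stop.

step_arm:
  moves:
    - [[0,0.01,-0.04,0],[0,0,-0.04,0],[0,0,0,0],[0,0,0,0]]

```text
clock: 23.48
ee_pos: [0.5507, 0.23, 0.1374]
tool_rot: [[-0.001, -0.873, -0.488], [0.004, -0.488, 0.873], [-1.0, -0.001, 0.004]]
force: [-9.9, 11.1, 10.7]
gripper_width: 0.222
```

Run:
```python
from h import *
s=st(); v=s['ee_pos'][:2]-np.array([.6612,.2928]); print(np.hypot(*v),np.degrees(np.arctan2(v[1],v[0])),s['tool_rot'].T@s['force'])
```

```text
23.48 [0.5507 0.23   0.1374] [-9.9 11.1 10.7] tau [2.17 2.02 0.14] w 0.222 R 0.0494 ang rel rest 250.88 toolz 119.2
0.1270674291126275 -150.37363514849056 [-10.69090117   3.26106136  14.56822538]
```

step_arm:
  moves:
    - [[0,0,-0.03,0],[0,0,0,0],[0,0,0,0]]

```text
clock: 23.73
ee_pos: [0.5508, 0.2299, 0.1373]
tool_rot: [[-0.002, -0.873, -0.488], [0.006, -0.488, 0.873], [-1.0, -0.001, 0.006]]
force: [-13.0, 18.3, 11.4]
gripper_width: 0.223
```

step_arm:
  moves:
    - [[0,0,0.06,0],[0,0,0,0]]

```text
clock: 23.9
ee_pos: [0.5507, 0.2301, 0.1374]
tool_rot: [[0.0, -0.873, -0.487], [0.001, -0.487, 0.873], [-1.0, -0.001, 0.001]]
force: [-7.6, 3.1, 8.7]
gripper_width: 0.222
```

step_arm:
  moves:
    - [[0,0,0,0],[0,0,0,0],[0,0,0,0],[0,0,0,0],[0,0,0,0],[0,0,0,0],[0,0,0,0],[0,0,0,0],[-0.5,0,0,0],[-0.9,0,0,0],[-0.9,0,0,0],[-0.9,0,0,0],[0,0,0,0],[0,0,0,0]]
  fingers: 1

```text
clock: 25.07
ee_pos: [0.5521, 0.2296, 0.2663]
tool_rot: [[0.004, -0.874, -0.486], [0.001, -0.486, 0.874], [-1.0, -0.004, -0.001]]
force: [0.4, 0.1, -1.3]
gripper_width: 0.998
```

Run:
```python
from h import *
st(); snap('wrist','w11.png'); p,_=snap('scene','s11.png')
cv2.imwrite('pics/s11c.png',cv2.resize(p[130:290,210:410],None,fx=3.7,fy=3.7,interpolation=cv2.INTER_CUBIC)[:,:,::-1])
print('station',C+.064*np.array([np.sin(.1536),np.cos(.1536)]))
for cam in('scene','wrist'):
 for n,z in (('swing_knob',.151),('bush',.098),('bolt_knob',.112)):
  for k in nets.place_of(cam,n)[:1]: print(cam,n,k['score'],k['location'],ray(cam,k['location'],z))
```

```text
25.07 [0.5521 0.2296 0.2663] [ 0.4  0.1 -1.3] tau [-0.02 -0.02  0.01] w 0.998 R 0.0486 ang rel rest 249.57 toolz 119.11
station [0.58149179 0.24844651]
scene swing_knob 0.92 [304.3, 166.3] [0.55226362 0.22888618 0.151     ]
scene bush 0.6 [313.2, 176.4] [0.59062883 0.25039813 0.098     ]
scene bolt_knob 0.84 [267.2, 204.5] [0.43367937 0.19903669 0.112     ]
wrist swing_knob 0.74 [323.1, 192.9] [0.54830057 0.23010241 0.151     ]
wrist bush 0.8 [324.4, 211.7] [0.57584653 0.24753024 0.098     ]
wrist bolt_knob 0.97 [362.1, 52.5] [0.43499457 0.20459537 0.112     ]
```

View pics/w11.png

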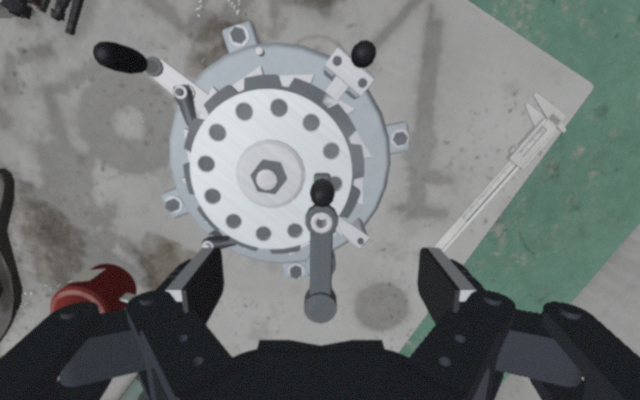

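View pics/s11c.png

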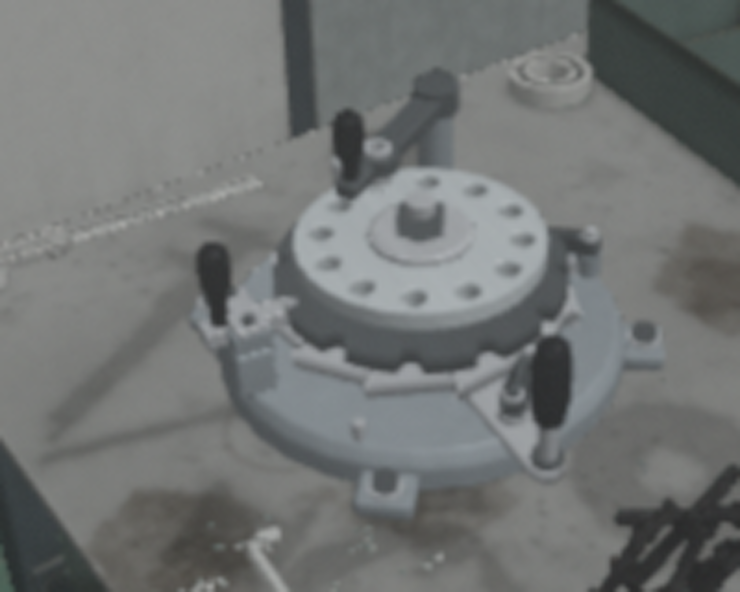

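Run:
```python
from h import *
print(job.job_done()); st()
```

```text
the job is handed in; nothing more can be done
None
the job is handed in; nothing more can be done
```

I finished all three steps in the order asked and handed the job in at about 25 s on the clock, with the gripper open and clear above the fixture. The hand-in reports no verdict.

- **Indexing:** I worked the lever through three forward strokes, each to its forward stop. They advanced the blank by about 16°, 30° and 30°. The last clear picture, taken before the bush arm swung in, showed the blank in line with the pointer.
- **Lever:** It is still at its forward stop; I did not bring it back to rest.
- **Locking bolt:** It moved 14.1 mm, then met a hard stop, with about 20 N and no further motion. The close-up afterwards showed the knob within a pixel of its fully-home position.
- **Bush arm:** I swung it in until it met its stop, with force rising to about 22 N and almost no further motion. It stands at 209.6°, against 209.1° expected. The last pictures show the bush in line with the pointer, over the spot.

**Disagreements:**
- The network's position for the bush came out 6 mm off the computed station in the wrist view and 9 mm off in the scene view, in opposite directions. I took that as network error and relied on the stop contact.
- In the final scene view, the network put the bolt knob about 8 mm sideways, but that offset is across the bolt's travel.
- I could not see the blank under the bush at the end, so that alignment rests on the bolt being home and the arm being on its stop.

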